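# Dock a vial rack and take off its stuck dust cover

## Robot

A 6-joint arm with a two-finger parallel gripper is mounted at the origin on the work surface. World frame = base frame: x ahead of the robot, y to its left, z up, the work surface at z = 0. Lengths are in m, angles in rad, forces in N, time in s.
With the tool pointing down it reaches from about 0.225 to 0.875 m from the base axis. Payload 3.4 kg.
Tool frame: the origin (TCP) lies at the very end of the fingers, on their centre line; the grasp point (between the pads) lies 19 mm behind it (grip_depth is the distance from the TCP to the grasp point, in m); x points along the fingers, z is the direction in which the jaws open and shut, and the axes are right-handed (so a half turn about x gives the same grasp; the last joint's range is limited). The gripper opens to 85 mm and grips with 20 to 120 N. Pads are 22 mm wide; open, the fingers measure 114 mm over their backs; the gripper's body (76 mm by 85 mm) begins 54 mm behind the grasp point. The pads swing forward as they close: fully open they stand 13 mm farther back than shut.
Start: joints at [1.208, 0.276, 1.505, -0, 1.361, -0.121], TCP at [0.138, 0.558, 0.231] pointing down, gripper open.
Joint ranges: [-2.89, 2.89], [-0.75, 2.08], [0.22, 2.7], [-1.18, 4.32], [0.11, 2.71], [-2.7, 2.7]. Speed limits (rad/s): [2.57, 2.57, 3.14, 3.14, 3.14, 3.14].

## Interface

Orientations are given as a unit quaternion [w, x, y, z].
In Python, from rig import get_state, get_image, sign_off, grip_depth gives the robot as it stands. The module is installed in compiled form; this text tells all that it offers.
- The arm moves only by the tool arm_command, never from a script. Its argument "series" is a list of rows, each an object with "dp": the shift along the tool's x, y, z scaled (see below), a list of three; "angular": the turn, a rotation vector about the tool's x, y, z scaled (see below), a list of three; "gripper": the finger opening in mm, from 0 to 85.4. A call has exactly 8 rows; each row shifts and turns the pose as measured when the row begins, along the tool's axes as they then stand; what a row does not reach is not made up. The controller multiplies each number of a shift by 0.12 m and each number of a turn by 90 degrees. A row lasts 1/8 s, in which the tool goes at most 62.5 mm and 10.7 degrees, less where a joint would pass 70% of its speed; a pose out of reach is approached as far as the arm can. A call with a number of a shift or a turn outside -1 to 1 is refused whole. A call with a gripper value outside its range is refused whole. The fingers move at their own pace and stop on an object; "grip_force" is the grip in N (left out, the last holds). Time passes only in rows, so rows that do not move let the fingers close, or fill a call up. It gives the time, the measured TCP pose, the force and the opening at its end, in the units of the state.
- get_state(): the state, without advancing time (a new reading comes with each control period).
- get_image(name): name is "side" or "top" or "wrist"; returns a dict with "image" (400x640x3 uint8, blue, green, red), "depth" (400x640 float32, m along the optical axis (not along the pixel's ray), 0 where there is no reading), "mtx" (3x3 intrinsics, pixels), "view" (4x4, takes a point from world to camera coordinates); the wrist camera has in their place "mount" (4x4, takes a point from camera to tool coordinates, whose origin is the TCP and whose axes are the tool frame's). Camera axes: x right, y up, looking along -z (the intrinsics and any distortion apply to the point x, -y, -z); pixel columns grow to the right and rows downward; lengths in m; the calibration is good to about 2 mm. A picture is of the moment at which its call begins: read the wrist's pose just before it.
- sign_off(): hands the job in, once; it reports no verdict.
The state is a dict: "clock": time; "qpos": joint angles; "qd": joint speeds; "effort": joint torques, N m; "position": TCP position; "ee_rot": TCP orientation; "contact_force": force on the tool from outside, world axes, zero at the start; "moment": the same for the moment, N m; "width": finger opening in m.
Only numpy, scipy, OpenCV 4.12 (cv2) and the standard library are available. Lean on these libraries where they do the work, as an engineer would, in place of code of your own. Each camera call takes 0.05 s, during which the arm holds its last target. There are 200 camera calls.

## Task

Slide the covered vial rack along the bench, between the things standing there, fully home into the dock, so that the dock's lips hold its base down. Then lift the stuck dust cover straight off, the rack staying in the dock, and stack the cover squarely on top of the one already on the sloping stand, leaning back against the stand's backstop. Never lift or tip the rack off the bench, and leave the other things where they are.

Things in the scene. Friction and masses are not known exactly. Their poses are not given: they have to be found in the camera images.
- rack: white vial rack, inner part, 0.24-0.36 kg: base flange 110 (x) x 90 (y) x 6 mm, on it a block 80 x 50 mm with vials, 53 mm high in all. Starts inside the cover, only its flange showing; either end may enter the dock. Origin: centre of underside; z up. Sprung pads at the block's ends, 26 mm up, press on the cover's end walls: pull up the cover undocked and the rack comes along.
- cover: grey dust cover, outer part: upside-down box 100 (x) x 60 (y) x 60 mm, walls 3 mm, 0.12 kg. Origin: centre of the open rim; z to the closed top. Starts over the rack, parallel to it, rim on its flange (top 66 mm above the bench). Slid or turned on the bench it takes the rack along (2 mm play). Off a docked rack it pulls at 7-16 N, unstuck after 35 mm, clear of the vials after 50 mm.
- dock: low aluminium dock fixed to the bench, open at -x. Side rails 98 mm apart inside, 118 outside, 15 mm high; their inward lips leave 74 mm between them, undersides 9.5 mm up, from x = -50 to 55 mm; mouth flares from x = -50 to -77 (129 mm wide); end stop at x = 55, 20 mm high. Origin: on the bench, at the centre of a rack fully home; +x: the way the rack slides in, on the bench.
- deck: deck of the white stand, 92 (y) x 124 (x) mm, sloping 0.30 rad down to its backstop, which is square to it and 98 mm tall. Origin: on the deck at the foot of the backstop, mid-width, 32 mm above the bench; x up the slope, z square to the deck. A cover lying along x against the stop has its origin at x = 50 mm; the second of a stack at z = 60 mm. Covers do not slide down by themselves.
- parked: loose grey cover just like the other (100 x 60 x 60 mm, 0.12 kg, same origin and axes), lying along the deck, closed side up, within about 4 mm of the backstop: the one to stack on.
- bottle: bystander: amber reagent bottle, 64 mm across, 140 mm tall, upright; origin at the centre of its underside.
- jar: bystander: white jar, 60 mm across, 75 mm tall, upright; origin at the centre of its underside.
- beaker: bystander: glass beaker, 64 mm across, 85 mm tall, upright; origin at the centre of its underside.
- wrench: bystander: small wrench lying flat, 130 mm long along its x; origin under its middle.
Not all that is in view belongs to the job. Leave any green or purple look-alike of the cover alone. What is shaped like the parked but purple is not meant.

How it is judged:
On the way, in this order (a step that is already met when the one before it is completed fails the run):
1. the rack is home in the dock, flat on the bench, its cover still on (x of rack in the frame of dock between -0.012 and 0.006 m and y of rack in the frame of dock between -0.008 and 0.008 m and height (world z) of rack below 0.008 m and angle between the x axis of rack and the x axis of dock, either way round below 0.1 rad and z of cover in the frame of rack below 0.016 m), for 0.1 s.
2. the cover is lifted clear of the rack, which stays home in the dock (x of rack in the frame of dock between -0.012 and 0.006 m and y of rack in the frame of dock between -0.008 and 0.008 m and height (world z) of rack below 0.008 m and angle between the x axis of rack and the x axis of dock, either way round below 0.1 rad and z of cover in the frame of rack above 0.06 m), for 0.1 s.
At the end, for the whole second after the job is handed in: Rack flat in the dock, within 12 mm of home, 8 mm sideways. Cover flat on the parked cover: within 6 mm of the backstop, 10 mm of the deck's midline, 0.10 rad of square. Parked cover flat on the deck, within 8 mm of the stop, 10 mm of the midline. All at rest (x of rack in the frame of dock between -0.012 and 0.006 m and y of rack in the frame of dock between -0.008 and 0.008 m and height (world z) of rack below 0.008 m and angle between the x axis of rack and the x axis of dock, either way round below 0.1 rad and x of cover in the frame of deck between 0.045 and 0.056 m and y of cover in the frame of deck between -0.01 and 0.01 m and z of cover in the frame of deck between 0.056 and 0.064 m and angle between the z axis of cover and the z axis of deck, either way round below 0.06 rad and angle between the x axis of cover and the x axis of deck, either way round below 0.1 rad and angle between cover's own z axis and vertical below 0.6 rad and x of parked in the frame of deck between 0.045 and 0.058 m and y of parked in the frame of deck between -0.01 and 0.01 m and z of parked in the frame of deck below 0.004 m and linear speed of each of rack, cover, parked below 0.02 m/s); the robot touches nothing.
It fails at once if the rack is lifted more than 12 mm off the bench or tipped (height (world z) of rack above 0.012 m or angle between rack's own z axis and vertical above 0.12 rad).
It fails at once if a bystander is shifted by more than 20 mm or tipped (distance of any of bottle, jar, beaker, wrench from where it was at the start of the episode above 0.02 m or angle between any of bottle, jar, beaker's own z axis and vertical above 0.3 rad).
It also fails if it takes over 48 s, if anything falls off the work surface, if the arm or the gripper's body presses on something with over 40 N, if the wrist force passes 120 N, or if a joint passes its speed limit or range.

## Working session

There is one attempt and no reset: what is moved stays moved. The work goes in short steps, Python scripts to look and compute and a tool call to move; the robot and the scene stay as the last step left them, time stands still between calls to the robot, and variables do not carry over. Pictures are saved under pics/ and viewed, about 8 in all and at most 12, crops included, and the job is handed in when it is done.

Besides the shell and the picture viewer there is one more tool, called after "Call:" as name(argument=value, ...), one argument or row to a line, values as JSON. arm_command: Moves the arm, as the interface text tells. Its arguments: {"type":"object","properties":{"series":{"type":"array","items":{"type":"object","properties":{"dp":{"type":"array","items":{"type":"number"}},"angular":{"type":"array","items":{"type":"number"}},"gripper":{"type":"number"}}}},"grip_force":{"type":"number"}},"required":["series"]}

```bash
mkdir -p pics; cat > h.py <<'E'
import numpy as np, cv2
from rig import get_state, get_image, grip_depth
from scipy.spatial.transform import Rotation as R
def T_tool(s):
    q=s["ee_rot"]; T=np.eye(4); T[:3,:3]=R.from_quat([q[1],q[2],q[3],q[0]]).as_matrix(); T[:3,3]=s["position"]; return T
def cloud(name):
    s=get_state(); d=get_image(name); K=d["mtx"]; Z=d["depth"].astype(float)
    v,u=np.mgrid[0:Z.shape[0],0:Z.shape[1]]
    x=(u-K[0,2])/K[0,0]*Z; y=(v-K[1,2])/K[1,1]*Z
    P=np.stack([x,-y,-Z,np.ones_like(Z)],-1)
    M=np.linalg.inv(d["view"]) if "view" in d else T_tool(s)@d["mount"]
    W=(P@M.T)[...,:3]; W[Z==0]=np.nan
    return d["image"],W,d
E
python3 - <<'E'
from h import *
s=get_state(); print({k:np.round(v,3) for k,v in s.items()}, grip_depth)
for n in("top","side"):
    im,W,d=cloud(n); cv2.imwrite(f"pics/{n}0.png",im); np.savez(f"{n}0.npz",im=im,W=W); print(n,[k for k in d],np.round(d["mtx"],1).tolist(),np.round(np.linalg.inv(d["view"])[:3],2).tolist())
E
```

```text
{'clock': np.float64(0.0), 'qpos': array([ 1.208,  0.277,  1.506,  0.   ,  1.361, -0.121]), 'qd': array([-0.001, -0.003,  0.   ,  0.001,  0.   , -0.001]), 'effort': array([-1.0000e-03, -4.1677e+01, -2.4580e+01, -0.0000e+00,  1.1000e-02,
       -0.0000e+00]), 'position': array([0.137, 0.558, 0.23 ]), 'ee_rot': array([ 0.556, -0.436,  0.557,  0.436]), 'contact_force': array([-0.168,  0.405, -0.792]), 'moment': array([ 0.057, -0.   , -0.013]), 'width': np.float64(0.086)} 0.0187
top ['image', 'depth', 'mtx', 'view'] [[468.9, 0.0, 321.5], [0.0, 468.9, 200.4], [0.0, 0.0, 1.0]] [[-0.0, 0.98, -0.19, 0.28], [-1.0, -0.0, -0.0, -0.02], [-0.0, 0.19, 0.98, 1.39]]
side ['image', 'depth', 'mtx', 'view'] [[415.8, 0.0, 316.9], [0.0, 415.8, 207.9], [0.0, 0.0, 1.0]] [[0.97, 0.2, -0.17, 0.33], [-0.26, 0.7, -0.67, -0.79], [-0.01, 0.69, 0.72, 0.91]]
```

View pics/top0.png

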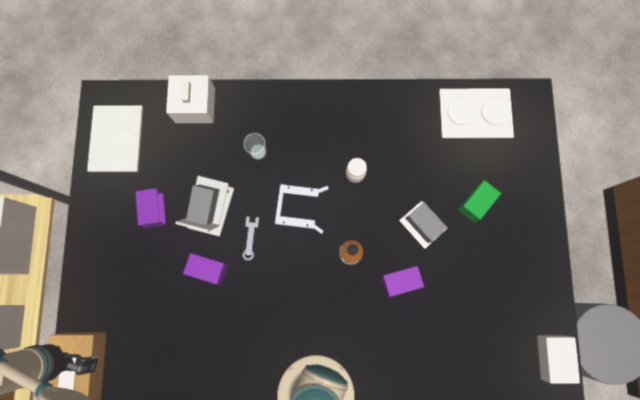

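View pics/side0.png

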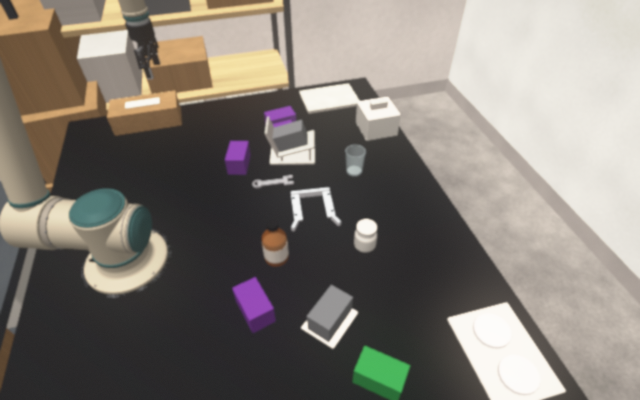

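Candidates: the cover on the rack is the grey box on a white flange at top px (423,223), and the parked cover is the grey box on the white stand at (203,203). Look-alikes to leave alone are green (481,201) and purple (151,207), (205,268) and (404,281). The dock is at (298,205) with its mouth to the right. The bottle is at (350,252), the jar at (357,170), the beaker at (256,147) and the wrench at (250,238).

```bash
python3 - <<'E'
from h import *
z=np.load("top0.npz"); im,W=z["im"],z["W"]; H=W[...,2]
hsv=cv2.cvtColor(im,cv2.COLOR_BGR2HSV)
def box(u0,u1,v0,v1,zl,zh,extra=None):
    m=np.zeros(H.shape,bool); m[v0:v1,u0:u1]=True; m&=(H>zl)&(H<zh)
    if extra is not None: m&=extra
    return W[m]
def rect(n,P):
    r=cv2.minAreaRect((P[:,:2]*1000).astype(np.float32)); print(n,len(P),"c",np.round(r[0],1),"size",np.round(r[1],1),"ang",round(r[2],1),"z",np.round(np.median(P[:,2]),4))
rect("cover",box(395,452,195,250,.05,.08))
rect("flange",box(395,452,195,250,.003,.08))
print("bench z",np.nanmedian(box(330,390,190,230,-.02,.02)[:,2]))
br=hsv[...,2]>110
D=box(270,332,180,236,.006,.03); rect("dock",D)
for n,b in dict(bottle=(330,372,235,270),jar=(340,375,150,188),beaker=(238,275,128,165),wrench=(238,262,212,262),purp=(380,428,262,300),green=(455,505,178,225)).items():
    rect(n,box(*b,.005 if n=="wrench" else .03,.3))
# stand plane fits
S=box(172,240,172,240,.02,.25); rect("stand",S)
lo=lambda a:np.round(a,3)
B=im.astype(int)
c=im[172:240:8,172:240:8]; 
print("H grid mm"); print(np.round(H[174:240:5,174:240:5]*1000).astype(int))
crop=cv2.resize(im[130:300,170:450],None,fx=2.8,fy=2.8,interpolation=cv2.INTER_CUBIC); cv2.imwrite("pics/crop1.png",crop)
E
```

```text
cover 777 c [ 478.3 -319.3] size [99.8 62.6] ang 40.4 z 0.065
flange 1264 c [ 485.8 -320.5] size [171.  163.6] ang 89.6 z 0.0622
bench z -0.0009812556162516195
dock 755 c [532.8  40.8] size [145.7 144.4] ang 82.8 z 0.0149
bottle 441 c [ 391.3 -100.2] size [61.2 63.8] ang 41.8 z 0.0992
jar 349 c [ 634.6 -118.5] size [55.6 54.2] ang 15.0 z 0.0722
beaker 287 c [706.6 177.4] size [64.2 60.4] ang 4.9 z 0.0653
wrench 242 c [437.8 199.5] size [ 64.  130.4] ang 85.0 z 0.0074
purp 806 c [ 310.4 -246. ] size [ 59.8 101.5] ang 15.5 z 0.0592
green 807 c [ 542.4 -481.4] size [ 60.8 102.8] ang 49.7 z 0.0586
stand 1756 c [528.5 316.4] size [ 94.1 155.6] ang 75.6 z 0.0934
H grid mm
[[  2   2   1  -3  -1  -1  -4  -1  -1  -1  -5   3   6   0]
 [ -4   1  -3  -2  -3  64  68  64  -1  -2  -3   2  -5   0]
 [  2   2   3  -5  -2  65  56  67  64  69  70   0  -4  -1]
 [ -2  -4   1   1 119 120 114 116  92  62  58   3   6  -2]
 [ -4  -2  -7   0 113 115 115 114  95  55  55   5  -1   0]
 [ -7   4   1   5 106 104 113 110  85  54  56   3  -6   1]
 [  3   3   0 106 107 106 106 104  71  50  -4   1   1   1]
 [  0  -7  -3  98 101 100 101 100  57  44   6  -7  -2   0]
 [  2   1  -3  96  97  91  95  91  38  37   5  -3  -2  -1]
 [ -1  -1  77  90  93  90 100  74  31  34   8  -1   0  -9]
 [ -1 124 123 117 103  89  91  58  46  23  -1  -7  -4  -1]
 [ -1  -2   1 -10   6 125 126 116  -2   9   1  -2  -3   1]
 [  0  -8   2   0  -3   5  -1  -3   2   9  -1  -4   1   4]
 [ -7  -5  -8  -3  -4  -2   3   1  -5  -2  -1  -2  -4  -5]]
```

View pics/crop1.png

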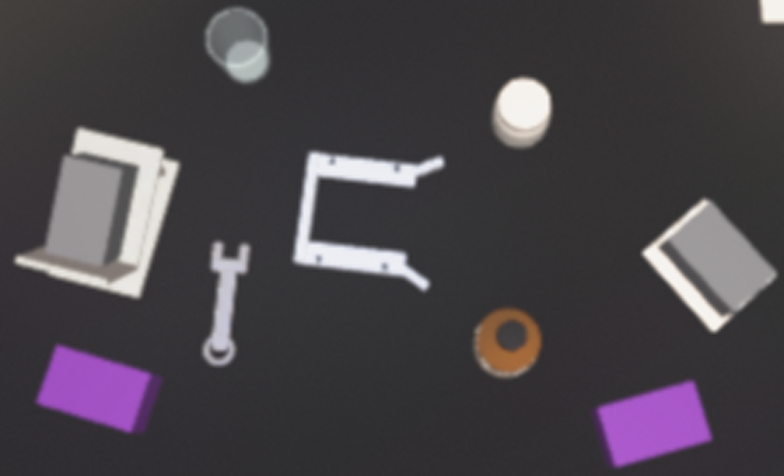

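The crop confirms the choice: the grey cover sits on its white flange at crop (707,257), which is full-image (423,222). The parked grey cover is on the stand at crop (90,210), with the backstop on the robot side at (75,265). The dock mouth faces right, between the jar at (521,105) and the bottle at (508,342).

```bash
cat > plan.py <<'E'
from h import *
import sys, json
# frame from yaw of jaw (deg), tilt: tool x = down; returns R with tool z horizontal at yaw
def Rdown(yaw):
    a=np.radians(yaw); z=np.array([np.cos(a),np.sin(a),0]); x=np.array([0,0,-1.]); return np.stack([x,np.cross(z,x),z],1)
def plan(p,Rt,n,grip,ease=False,start=None):
    if start is None: s=get_state(); T=T_tool(s)
    else: T=np.eye(4); T[:3,:3]=start[1]; T[:3,3]=start[0]
    p0,R0=T[:3,3],T[:3,:3]; rv=R.from_matrix(Rt@R0.T).as_rotvec()
    print("dist",np.round(np.linalg.norm(p-p0)*1000/n,1),"mm/row, deg/row",np.round(np.degrees(np.linalg.norm(rv))/n,2))
    rows=[]
    ts=np.linspace(0,1,n+1)
    for a,b in zip(ts[:-1],ts[1:]):
        Ra=R.from_rotvec(rv*a).as_matrix()@R0; Rb=R.from_rotvec(rv*b).as_matrix()@R0
        rows.append({"dp":np.round(Ra.T@(p-p0)*(b-a)/.12,3).tolist(),"angular":np.round(np.degrees(R.from_matrix(Ra.T@Rb).as_rotvec())/90,3).tolist(),"gripper":grip})
    print(json.dumps(rows)); return
E
python3 - <<'E'
from plan import *
im,W,d=cloud("wrist"); print(np.round(d["mount"],3).tolist(),np.round(d["mtx"],0).tolist())
plan(np.array([.42,.25,.33]),Rdown(76.2),8,85)
E
```

```text
[[0.0, 0.295, -0.956, -0.143], [-0.0, 0.956, 0.295, 0.076], [1.0, 0.0, 0.0, -0.001], [0.0, 0.0, 0.0, 1.0]] [[285.0, 0.0, 319.0], [0.0, 285.0, 197.0], [0.0, 0.0, 1.0]]
dist 53.7 mm/row, deg/row 0.01
[{"dp": [-0.103, -0.362, -0.241], "angular": [-0.0, -0.0, -0.0], "gripper": 85}, {"dp": [-0.103, -0.362, -0.241], "angular": [-0.0, -0.0, -0.0], "gripper": 85}, {"dp": [-0.103, -0.362, -0.241], "angular": [-0.0, -0.0, -0.0], "gripper": 85}, {"dp": [-0.103, -0.362, -0.241], "angular": [-0.0, -0.0, -0.0], "gripper": 85}, {"dp": [-0.103, -0.362, -0.241], "angular": [-0.0, -0.0, -0.0], "gripper": 85}, {"dp": [-0.103, -0.362, -0.241], "angular": [-0.0, -0.0, -0.0], "gripper": 85}, {"dp": [-0.103, -0.362, -0.241], "angular": [-0.0, -0.0, -0.0], "gripper": 85}, {"dp": [-0.103, -0.362, -0.241], "angular": [-0.0, -0.0, -0.0], "gripper": 85}]
```

```bash
python3 - <<'E'
from plan import *
plan(np.array([.46,.19,.25]),Rdown(80),8,85)
E
```

```text
dist 61.2 mm/row, deg/row 0.48
[{"dp": [-0.02, -0.418, -0.292], "angular": [-0.005, -0.0, -0.0], "gripper": 85}, {"dp": [-0.02, -0.415, -0.295], "angular": [-0.005, -0.0, -0.0], "gripper": 85}, {"dp": [-0.02, -0.413, -0.299], "angular": [-0.005, -0.0, -0.0], "gripper": 85}, {"dp": [-0.02, -0.41, -0.302], "angular": [-0.005, -0.0, -0.0], "gripper": 85}, {"dp": [-0.02, -0.408, -0.306], "angular": [-0.005, -0.0, -0.0], "gripper": 85}, {"dp": [-0.02, -0.405, -0.309], "angular": [-0.005, -0.0, -0.0], "gripper": 85}, {"dp": [-0.02, -0.403, -0.312], "angular": [-0.005, -0.0, -0.0], "gripper": 85}, {"dp": [-0.02, -0.4, -0.316], "angular": [-0.005, -0.0, -0.0], "gripper": 85}]
```

Call:
arm_command(
  series=[
    {"dp":[-0.02,-0.41,-0.3],"angular":[0,0,0],"gripper":85},
    {"dp":[-0.02,-0.41,-0.3],"angular":[0,0,0],"gripper":85},
    {"dp":[-0.02,-0.41,-0.3],"angular":[0,0,0],"gripper":85},
    {"dp":[-0.02,-0.41,-0.3],"angular":[0,0,0],"gripper":85},
    {"dp":[-0.02,-0.41,-0.3],"angular":[0,0,0],"gripper":85},
    {"dp":[-0.02,-0.41,-0.3],"angular":[0,0,0],"gripper":85},
    {"dp":[-0.02,-0.41,-0.3],"angular":[0,0,0],"gripper":85},
    {"dp":[-0.02,-0.41,-0.3],"angular":[0,0,0],"gripper":85},
  ],
)

```text
clock: 1.15
position: [0.4573, 0.1786, 0.2484]
ee_rot: [0.554, -0.439, 0.555, 0.439]
contact_force: [0.6, 0.3, 0.0]
width: 0.0851
```

```bash
python3 - <<'E'
from h import *
import time
im,W,d=cloud("wrist"); s=get_state(); print(s["clock"],np.round(s["position"],3),np.round(s["qd"],2)); cv2.imwrite("pics/w1.png",im)
np.savez("w1.npz",im=im,W=W)
E
```

```text
1.2 [0.463 0.172 0.249] [ 0.09 -0.01  0.02  0.06 -0.01  0.17]
```

View pics/w1.png

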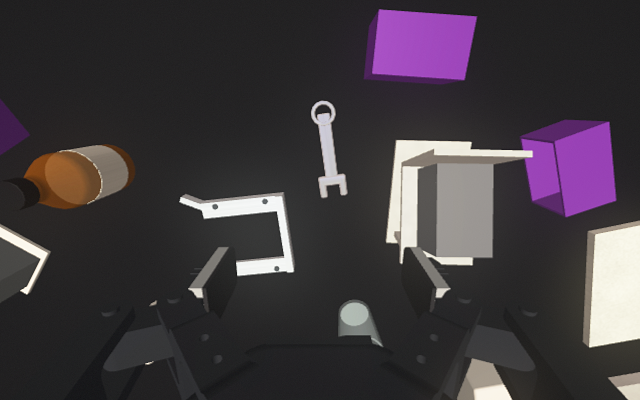

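The wrist view shows the dock at (240,235), the wrench at (327,150) and the stand at (440,205). The parked cover is at (463,205), with the backstop edge at v≈153.

```bash
cat > fit.py <<'E'
from h import *
from scipy.optimize import minimize
zt=np.load("top0.npz"); zw=np.load("w1.npz")
def rect(n,Q):
    r=cv2.minAreaRect((Q*1000).astype(np.float32)); print(n,len(Q),"c",np.round(r[0],1),"size",np.round(r[1],1),"ang",round(r[2],1))
# parked top
for nm,z,(u0,u1,v0,v1) in (("top",zt,(172,240,172,240)),("wrist",zw,(385,540,135,270))):
    im,W=z["im"].astype(int),z["W"]
    m=np.zeros(W.shape[:2],bool); m[v0:v1,u0:u1]=1
    mx=im.max(-1)
    H=W[...,2]
    mp=m&(H>.075)&(H<.128)&(mx>100)&(mx<165)&(np.ptp(im,axis=-1)<25)
    mp=cv2.erode(cv2.morphologyEx(mp.astype(np.uint8),cv2.MORPH_OPEN,np.ones((3,3))),np.ones((3,3)) if nm=="wrist" else np.ones((1,1))).astype(bool)
    P=W[mp]
    c=np.median(P,0)
    for _ in range(5):
        k=np.abs((P-c)@np.linalg.svd(P-P.mean(0),full_matrices=False)[2][2])<.008; P=P[k]; c=P.mean(0)
    n=np.linalg.svd(P-c,full_matrices=False)[2][2]; n*=np.sign(n[2])
    print(nm,"n",np.round(n,3),"tilt",round(np.arccos(n[2]),3),"yaw x",round(np.degrees(np.arctan2(-n[1],-n[0])),1),"mean",np.round(c*1000,1))
    a=np.radians(-14.4); t=.30
    ex=np.array([np.cos(a)*np.cos(t),np.sin(a)*np.cos(t),np.sin(t)]); ey=np.array([-np.sin(a),np.cos(a),0])
    rect(nm+" parked top (ex,ey)",np.stack([P@ex,P@ey],1))
    B=W[m&(H>.02)&(mx>150)&(np.ptp(im,axis=-1)<60)]
    ez=np.cross(ex,ey)
    print(" parked top z",np.median(P@ez)*1000)
    q=np.stack([B@ex,B@ey,B@ez],1)*1000; print(" white pts",len(q),"ex,ey pct",np.round(np.percentile(q,[1,50,99],0),0).tolist())
    bs=q[(q[:,2]>(np.median(P@ez)*1000+10))]; print(" backstop",len(bs),np.round(np.percentile(bs,[2,50,98],0),1).tolist())
    dk=q[np.abs(q[:,2]-(np.median(P@ez)*1000-60))<8]; rect(" deck",dk[:,:2]/1000)
def proj(z,nm,P):
    pass
E
python3 - <<'E'
from fit import *
# dock: depth-selected rail points, fit model of rail/stop centre
for nm,z,(u0,u1,v0,v1) in (("top",zt,(270,332,180,236)),("wrist",zw,(175,300,188,280))):
    im,W=z["im"].astype(int),z["W"]; m=np.zeros(W.shape[:2],bool); m[v0:v1,u0:u1]=1
    P=W[m&(im.min(-1)>120)&(W[...,2]>.0)&(W[...,2]<.03)]; P=P[:,:2]*1000
    def cost(p):
        c,s=np.cos(p[2]),np.sin(p[2]); x=(P[:,0]-p[0])*c+(P[:,1]-p[1])*s; y=np.abs(-(P[:,0]-p[0])*s+(P[:,1]-p[1])*c)
        def d(x,y,x0,x1,y0,y1): return np.hypot(np.maximum(np.maximum(x0-x,x-x1),0),np.maximum(np.maximum(y0-y,y-y1),0))
        e=np.minimum(d(x,y,-50,63,37,59),d(x,y,55,63,0,59))
        f=np.where(x<-50,np.maximum(0,np.abs(y-(54+(-50-x)*.26))-5),99)
        e=np.minimum(e,f); return np.mean(np.minimum(e,15)**2)
    r=min((minimize(cost,[533+i,47+j,np.radians(83)],method="Nelder-Mead",options=dict(maxiter=2000)) for i in(-6,6) for j in(-6,6)),key=lambda r:r.fun)
    print(nm,len(P),np.round(r.x[:2],1),np.degrees(r.x[2]),r.fun)
E
```

```text
top n [-0.278  0.07   0.958] tilt 0.291 yaw x -14.2 mean [518.  322.4 103.9]
top parked top (ex,ey) 802 c [432.9 436.1] size [ 88.2 106.6] ang 88.4
 parked top z -25.425027381251557
 white pts 1245 ex,ey pct [[377.0, 392.0, -92.0], [442.0, 432.0, -28.0], [505.0, 481.0, 15.0]]
 backstop 103 [[376.4, 393.2, 0.3], [380.3, 437.7, 11.6], [382.9, 480.8, 16.9]]
 deck 512 c [441.8 438.1] size [ 93.9 128.9] ang 89.8
wrist n [-0.282  0.076  0.956] tilt 0.296 yaw x -15.2 mean [518.  321.3 104.8]
wrist parked top (ex,ey) 4996 c [432.7 431.6] size [ 85.3 103.5] ang 87.7
 parked top z -24.6075784393242
 white pts 7506 ex,ey pct [[377.0, 391.0, -86.0], [432.0, 434.0, -25.0], [504.0, 477.0, 14.0]]
 backstop 720 [[376.9, 339.9, 9.5], [380.2, 434.7, 13.3], [449.3, 481.1, 133.2]]
 deck 1719 c [442.1 436.4] size [129.9  91.8] ang 0.1
top 814 [533.3  50.4] 82.71672472298161 0.8700818863571061
wrist 2883 [532.9  48.4] 81.836754120688 1.4140161360278467
```

```bash
python3 - <<'E'
from plan import *
plan(np.array([.478,-.319,.20]),Rdown(-49.6),14,85)
E
```

```text
dist 35.3 mm/row, deg/row 9.0
[{"dp": [0.031, -0.077, -0.282], "angular": [0.1, 0.0, 0.001], "gripper": 85}, {"dp": [0.031, -0.12, -0.266], "angular": [0.1, 0.0, 0.001], "gripper": 85}, {"dp": [0.031, -0.16, -0.244], "angular": [0.1, 0.0, 0.001], "gripper": 85}, {"dp": [0.031, -0.196, -0.216], "angular": [0.1, 0.0, 0.001], "gripper": 85}, {"dp": [0.031, -0.228, -0.183], "angular": [0.1, 0.0, 0.001], "gripper": 85}, {"dp": [0.031, -0.254, -0.145], "angular": [0.1, 0.0, 0.001], "gripper": 85}, {"dp": [0.031, -0.273, -0.103], "angular": [0.1, 0.0, 0.001], "gripper": 85}, {"dp": [0.031, -0.286, -0.059], "angular": [0.1, 0.0, 0.001], "gripper": 85}, {"dp": [0.03, -0.292, -0.014], "angular": [0.1, 0.0, 0.001], "gripper": 85}, {"dp": [0.03, -0.291, 0.032], "angular": [0.1, 0.0, 0.001], "gripper": 85}, {"dp": [0.03, -0.282, 0.077], "angular": [0.1, 0.0, 0.001], "gripper": 85}, {"dp": [0.03, -0.266, 0.12], "angular": [0.1, 0.0, 0.001], "gripper": 85}, {"dp": [0.029, -0.244, 0.161], "angular": [0.1, 0.0, 0.001], "gripper": 85}, {"dp": [0.029, -0.216, 0.197], "angular": [0.1, 0.0, 0.001], "gripper": 85}]
```

Call:
arm_command(
  series=[
    {"dp":[0.03,-0.08,-0.28],"angular":[0.1,0,0],"gripper":85},
    {"dp":[0.03,-0.12,-0.27],"angular":[0.1,0,0],"gripper":85},
    {"dp":[0.03,-0.16,-0.24],"angular":[0.1,0,0],"gripper":85},
    {"dp":[0.03,-0.2,-0.22],"angular":[0.1,0,0],"gripper":85},
    {"dp":[0.03,-0.23,-0.18],"angular":[0.1,0,0],"gripper":85},
    {"dp":[0.03,-0.25,-0.15],"angular":[0.1,0,0],"gripper":85},
    {"dp":[0.03,-0.27,-0.1],"angular":[0.1,0,0],"gripper":85},
    {"dp":[0.03,-0.29,-0.06],"angular":[0.1,0,0],"gripper":85},
  ],
)

```text
clock: 2.2
position: [0.4668, -0.1166, 0.2191]
ee_rot: [0.708, -0.014, 0.706, 0.01]
contact_force: [1.2, -0.2, -0.1]
width: 0.0852
```

```bash
python3 - <<'E'
from plan import *
plan(np.array([.478,-.319,.20]),Rdown(-49.6),8,85)
E
```

```text
dist 25.5 mm/row, deg/row 6.44
[{"dp": [0.021, -0.211, 0.005], "angular": [0.072, 0.001, 0.0], "gripper": 85}, {"dp": [0.021, -0.209, 0.028], "angular": [0.072, 0.001, 0.0], "gripper": 85}, {"dp": [0.021, -0.205, 0.051], "angular": [0.072, 0.001, 0.0], "gripper": 85}, {"dp": [0.021, -0.198, 0.074], "angular": [0.072, 0.001, 0.0], "gripper": 85}, {"dp": [0.021, -0.188, 0.096], "angular": [0.072, 0.001, 0.0], "gripper": 85}, {"dp": [0.021, -0.176, 0.116], "angular": [0.072, 0.001, 0.0], "gripper": 85}, {"dp": [0.02, -0.162, 0.135], "angular": [0.072, 0.001, 0.0], "gripper": 85}, {"dp": [0.02, -0.146, 0.153], "angular": [0.072, 0.001, 0.0], "gripper": 85}]
```

Call:
arm_command(
  series=[
    {"dp":[0.02,-0.24,0.01],"angular":[0.082,0,0],"gripper":85},
    {"dp":[0.02,-0.24,0.035],"angular":[0.082,0,0],"gripper":85},
    {"dp":[0.02,-0.23,0.06],"angular":[0.082,0,0],"gripper":85},
    {"dp":[0.02,-0.22,0.09],"angular":[0.082,0,0],"gripper":85},
    {"dp":[0.02,-0.21,0.12],"angular":[0.082,0,0],"gripper":85},
    {"dp":[0.02,-0.2,0.14],"angular":[0.082,0,0],"gripper":85},
    {"dp":[0.02,-0.18,0.16],"angular":[0.082,0,0],"gripper":85},
    {"dp":[0,0,0],"angular":[0,0,0],"gripper":85},
  ],
)

```text
clock: 3.2
position: [0.4687, -0.3247, 0.1998]
ee_rot: [0.637, 0.307, 0.636, -0.309]
contact_force: [-0.4, -0.2, -0.4]
width: 0.085
```

```bash
python3 - <<'E'
from plan import *
im,W,d=cloud("wrist"); cv2.imwrite("pics/w2.png",im)
m=(W[...,2]>.05)&(W[...,2]<.08)&(np.ptp(im.astype(int),axis=-1)<25)&(np.hypot(W[...,0]-.478,W[...,1]+.319)<.09)
m=cv2.morphologyEx(m.astype(np.uint8),cv2.MORPH_OPEN,np.ones((5,5)))
n,l,st,_=cv2.connectedComponentsWithStats(m); i=1+np.argmax(st[1:,4]); P=W[l==i]; 
r=cv2.minAreaRect((P[:,:2]*1000).astype(np.float32)); print(r,np.median(P[:,2]),st[i])
T=T_tool(get_state()); print(np.round(T,3))
E
```

```text
((478.74627685546875, -320.57281494140625), (100.47486877441406, 60.12899398803711), 40.4366569519043) 0.06622648866421615 [ 288  122   64  102 6006]
[[-0.     0.784  0.621  0.469]
 [-0.002  0.621 -0.784 -0.323]
 [-1.    -0.001  0.001  0.2  ]
 [ 0.     0.     0.     1.   ]]
```

View pics/w2.png

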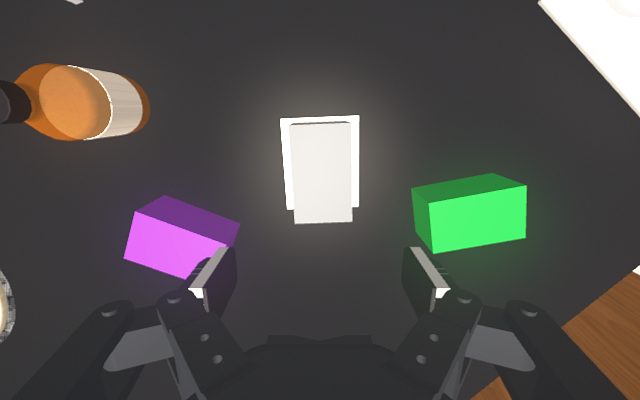

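The close view confirms the grey cover with the white flange at (322,172). The purple box is to its left and the green one to its right, and neither blocks the fingers.

```bash
python3 - <<'E'
from plan import *
plan(np.array([.4785,-.320,.025]),Rdown(-49.6),7,85)
E
```

```text
dist 25.0 mm/row, deg/row 0.29
[{"dp": [0.208, 0.012, 0.004], "angular": [-0.003, 0.0, 0.0], "gripper": 85}, {"dp": [0.208, 0.012, 0.004], "angular": [-0.003, 0.0, 0.0], "gripper": 85}, {"dp": [0.208, 0.012, 0.004], "angular": [-0.003, 0.0, 0.0], "gripper": 85}, {"dp": [0.208, 0.012, 0.004], "angular": [-0.003, 0.0, 0.0], "gripper": 85}, {"dp": [0.208, 0.012, 0.004], "angular": [-0.003, 0.0, 0.0], "gripper": 85}, {"dp": [0.208, 0.012, 0.004], "angular": [-0.003, 0.0, 0.0], "gripper": 85}, {"dp": [0.208, 0.012, 0.004], "angular": [-0.003, 0.0, 0.0], "gripper": 85}]
```

Call:
arm_command(
  series=[
    {"dp":[0.21,0.03,0.01],"angular":[-0.008,0,0],"gripper":85},
    {"dp":[0.21,0.03,0.01],"angular":[-0.008,0,0],"gripper":85},
    {"dp":[0.21,0.03,0.01],"angular":[-0.008,0,0],"gripper":85},
    {"dp":[0.21,0,0],"angular":[0,0,0],"gripper":85},
    {"dp":[0.21,0,0],"angular":[0,0,0],"gripper":85},
    {"dp":[0.2,0,0],"angular":[0,0,0],"gripper":85},
    {"dp":[0.18,0,0],"angular":[0,0,0],"gripper":85},
    {"dp":[0,0,0],"angular":[0,0,0],"gripper":85},
  ],
)

```text
clock: 4.25
position: [0.4805, -0.307, 0.0256]
ee_rot: [0.645, 0.291, 0.645, -0.288]
contact_force: [-0.6, 0.5, -0.1]
width: 0.0851
```

```bash
python3 - <<'E'
from plan import *
print(np.round(T_tool(get_state()),4))
plan(np.array([.4785,-.320,.025]),Rdown(-49.6),1,85)
E
```

```text
[[ 3.000e-04  7.476e-01  6.642e-01  4.805e-01]
 [ 3.800e-03  6.642e-01 -7.476e-01 -3.070e-01]
 [-1.000e+00  2.700e-03 -2.700e-03  2.560e-02]
 [ 0.000e+00  0.000e+00  0.000e+00  1.000e+00]]
dist 13.2 mm/row, deg/row 1.24
[{"dp": [0.004, -0.085, 0.07], "angular": [0.014, -0.002, -0.002], "gripper": 85}]
```

Call:
arm_command(
  series=[
    {"dp":[0.002,-0.045,0.035],"angular":[0.007,-0.001,-0.001],"gripper":85},
    {"dp":[0.002,-0.04,0.035],"angular":[0.007,-0.001,-0.001],"gripper":85},
    {"dp":[0,0,0],"angular":[0,0,0],"gripper":85},
    {"dp":[0,0,0],"angular":[0,0,0],"gripper":62},
    {"dp":[0,0,0],"angular":[0,0,0],"gripper":50},
    {"dp":[0,0,0],"angular":[0,0,0],"gripper":50},
    {"dp":[0,0,0],"angular":[0,0,0],"gripper":50},
    {"dp":[0,0,0],"angular":[0,0,0],"gripper":50},
  ],
  grip_force=60,
)

```text
clock: 5.25
position: [0.48, -0.3211, 0.0289]
ee_rot: [0.644, 0.296, 0.64, -0.297]
contact_force: [-0.1, -0.6, 0.7]
width: 0.0592
```

```bash
python3 - <<'E'
from plan import *
T=T_tool(get_state()); print(np.round(T,4), get_state()["contact_force"])
# slide: waypoints from a nominal start; jaw yaw -49.6 -> -7.7 ; premouth at dock x=-150
d=np.array([np.cos(np.radians(82.3)),np.sin(np.radians(82.3))]); o=np.array([.533,.0494])
for x in (-.2,-.16,-.13): print(x,o+d*x)
p=o+d*-.17
plan(np.array([p[0],p[1],T[2,3]]),Rdown(-7.7),12,50)
E
```

```text
[[ 4.200e-03  7.619e-01  6.476e-01  4.800e-01]
 [-4.100e-03  6.477e-01 -7.619e-01 -3.211e-01]
 [-1.000e+00  6.000e-04  5.900e-03  2.890e-02]
 [ 0.000e+00  0.000e+00  0.000e+00  1.000e+00]] [-0.07246958 -0.64059721  0.72125356]
-0.2 [ 0.50620276 -0.14879664]
-0.16 [ 0.51156221 -0.10915731]
-0.13 [ 0.5155818  -0.07942782]
dist 17.0 mm/row, deg/row 3.49
[{"dp": [-0.0, 0.107, -0.093], "angular": [-0.039, 0.0, 0.0], "gripper": 50}, {"dp": [-0.0, 0.112, -0.087], "angular": [-0.039, 0.0, 0.0], "gripper": 50}, {"dp": [-0.0, 0.117, -0.08], "angular": [-0.039, 0.0, 0.0], "gripper": 50}, {"dp": [-0.0, 0.122, -0.072], "angular": [-0.039, 0.0, 0.0], "gripper": 50}, {"dp": [-0.0, 0.126, -0.065], "angular": [-0.039, 0.0, 0.0], "gripper": 50}, {"dp": [-0.0, 0.13, -0.057], "angular": [-0.039, 0.0, 0.0], "gripper": 50}, {"dp": [-0.0, 0.133, -0.049], "angular": [-0.039, 0.0, 0.0], "gripper": 50}, {"dp": [-0.0, 0.136, -0.041], "angular": [-0.039, 0.0, 0.0], "gripper": 50}, {"dp": [-0.0, 0.138, -0.032], "angular": [-0.039, 0.0, 0.0], "gripper": 50}, {"dp": [-0.0, 0.14, -0.024], "angular": [-0.039, 0.0, 0.0], "gripper": 50}, {"dp": [-0.0, 0.141, -0.015], "angular": [-0.039, 0.0, 0.0], "gripper": 50}, {"dp": [-0.0, 0.142, -0.007], "angular": [-0.039, 0.0, 0.0], "gripper": 50}]
```

Call:
arm_command(
  series=[
    {"dp":[0,0.08,-0.07],"angular":[-0.03,0,0],"gripper":50},
    {"dp":[0,0.11,-0.09],"angular":[-0.039,0,0],"gripper":50},
    {"dp":[0,0.117,-0.08],"angular":[-0.039,0,0],"gripper":50},
    {"dp":[0,0.122,-0.072],"angular":[-0.039,0,0],"gripper":50},
    {"dp":[0,0.126,-0.065],"angular":[-0.039,0,0],"gripper":50},
    {"dp":[0,0.13,-0.057],"angular":[-0.039,0,0],"gripper":50},
    {"dp":[0,0.133,-0.049],"angular":[-0.039,0,0],"gripper":50},
    {"dp":[0,0.136,-0.041],"angular":[-0.039,0,0],"gripper":50},
  ],
)

```text
clock: 6.25
position: [0.5023, -0.1852, 0.0295]
ee_rot: [0.7, 0.122, 0.692, -0.128]
contact_force: [1.4, -4.5, 2.4]
width: 0.0596
```

```bash
python3 - <<'E'
from plan import *
s=get_state(); T=T_tool(s); print(np.round(T,4), s["contact_force"],s["moment"])
d=np.array([np.cos(np.radians(82.3)),np.sin(np.radians(82.3))]); o=np.array([.533,.0494])
p=o+d*-.17
plan(np.array([p[0],p[1],.0285]),Rdown(-7.7),5,50)
E
```

```text
[[ 0.0105  0.3485  0.9373  0.5023]
 [-0.0114  0.9373 -0.3484 -0.1852]
 [-0.9999 -0.007   0.0138  0.0295]
 [ 0.      0.      0.      1.    ]] [ 1.39662143 -4.49975111  2.43493954] [-0.43825523 -0.02831315  0.01831042]
dist 13.3 mm/row, deg/row 2.54
[{"dp": [0.0, 0.108, -0.026], "angular": [-0.028, 0.002, 0.001], "gripper": 50}, {"dp": [0.001, 0.109, -0.021], "angular": [-0.028, 0.002, 0.001], "gripper": 50}, {"dp": [0.001, 0.11, -0.016], "angular": [-0.028, 0.002, 0.001], "gripper": 50}, {"dp": [0.001, 0.11, -0.012], "angular": [-0.028, 0.002, 0.001], "gripper": 50}, {"dp": [0.001, 0.111, -0.007], "angular": [-0.028, 0.002, 0.001], "gripper": 50}]
```

Call:
arm_command(
  series=[
    {"dp":[0,0.11,-0.026],"angular":[-0.03,0.002,0.002],"gripper":50},
    {"dp":[0,0.11,-0.021],"angular":[-0.03,0.002,0.002],"gripper":50},
    {"dp":[0,0.11,-0.016],"angular":[-0.03,0.002,0.001],"gripper":50},
    {"dp":[0,0.11,-0.012],"angular":[-0.03,0.002,0.001],"gripper":50},
    {"dp":[0,0.09,-0.007],"angular":[-0.028,0.002,0.001],"gripper":50},
    {"dp":[0,0,0],"angular":[0,0,0],"gripper":50},
    {"dp":[0,0,0],"angular":[0,0,0],"gripper":50},
    {"dp":[0,0,0],"angular":[0,0,0],"gripper":50},
  ],
)

```text
clock: 7.25
position: [0.5092, -0.1151, 0.0291]
ee_rot: [0.705, 0.039, 0.707, -0.036]
contact_force: [0.5, -0.4, 2.0]
width: 0.0594
```

```bash
cat > dk.py <<'E'
from plan import *
d=np.array([np.cos(np.radians(82.3)),np.sin(np.radians(82.3))]); o=np.array([.533,.0494])
def rel():
    s=get_state(); T=T_tool(s); e=T[:2,3]-o
    print("clock",round(s["clock"],2),"dock x,y mm",np.round([e@d*1000,(-e[0]*d[1]+e[1]*d[0])*1000],1),"z",round(T[2,3]*1000,1),"jaw yaw",round(np.degrees(np.arctan2(T[1,2],T[0,2])),1),"toolx",np.round(T[:3,0],4),"F",np.round(s["contact_force"],1),"M",np.round(s["moment"],2),"w",s["width"])
E
python3 - <<'E'
from dk import *
rel()
im,W,dd=cloud("wrist"); cv2.imwrite("pics/w3.png",im); np.savez("w3.npz",im=im,W=W)
p=o+d*-.03
plan(np.array([p[0],p[1],.0285]),Rdown(-7.7),8,50)
E
```

```text
clock 7.25 dock x,y mm [-166.2    1.5] z 29.1 jaw yaw -6.0 toolx [-0.0036  0.0044 -1.    ] F [ 0.5 -0.4  2. ] M [-0.46 -0.36 -0.  ] w 0.05942958106267668
dist 17.0 mm/row, deg/row 0.21
[{"dp": [0.001, 0.142, 0.006], "angular": [0.002, -0.0, -0.0], "gripper": 50}, {"dp": [0.001, 0.142, 0.005], "angular": [0.002, -0.0, -0.0], "gripper": 50}, {"dp": [0.001, 0.142, 0.005], "angular": [0.002, -0.0, -0.0], "gripper": 50}, {"dp": [0.001, 0.142, 0.004], "angular": [0.002, -0.0, -0.0], "gripper": 50}, {"dp": [0.001, 0.142, 0.004], "angular": [0.002, -0.0, -0.0], "gripper": 50}, {"dp": [0.001, 0.142, 0.003], "angular": [0.002, -0.0, -0.0], "gripper": 50}, {"dp": [0.001, 0.142, 0.003], "angular": [0.002, -0.0, -0.0], "gripper": 50}, {"dp": [0.001, 0.142, 0.002], "angular": [0.002, -0.0, -0.0], "gripper": 50}]
```

View pics/w3.png

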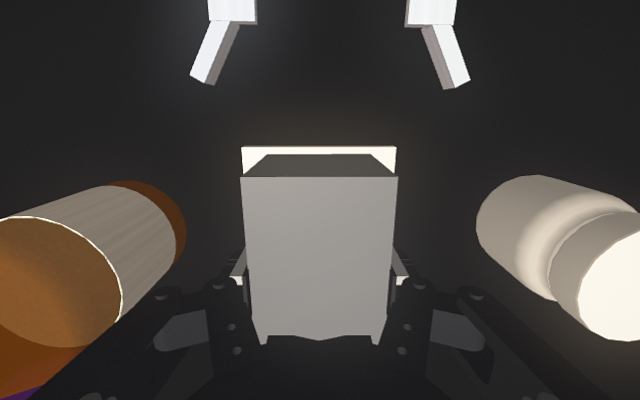

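The picture shows the dock mouth tips at (203,80) and (458,85), with the rack's flange front edge at v=147. The rack sits slightly left of the mouth centre, so I'll measure the offset.

```bash
python3 - <<'E'
from dk import *
z=np.load("w3.npz"); im,W=z["im"].astype(int),z["W"]
T=T_tool(get_state()); L=(W-T[:3,3])@T[:3,:3]*1000
m=(im.min(-1)>110); m[95:]=False
for v in (2,8,14,20,30,40,50,60,70,80):
    r=m[v]; l=np.where(r[150:320])[0]+150; rr=np.where(r[320:500])[0]+320
    if len(l) and len(rr): print(v,"u",l[0],l[-1],rr[0],rr[-1],"toolz",np.round([L[v,l[1],2],L[v,l[-2],2],L[v,rr[1],2],L[v,rr[-2],2]],1),"ty",np.round(L[v,l[-2],1]),"h",np.round(W[v,[l[1],l[-2],rr[1],rr[-2]],2]*1000))
f=L[150:172,245:395]; print("flange front",np.round(np.nanmedian(L[149:152,250:390],(0,1)),1), np.round(L[152,[243,245,393,395]],1))
E
```

```text
2 u 207 255 407 456 toolz [-53.5 -31.5  42.4  63.9] ty 123.0 h [15. 15. 14. 16.]
8 u 208 255 406 455 toolz [-53.  -31.7  42.2  64.3] ty 120.0 h [16. 15. 13. 15.]
14 u 208 255 406 454 toolz [-53.2 -32.   42.   63.8] ty 118.0 h [16. 14. 15. 16.]
20 u 209 256 405 453 toolz [-53.5 -31.8  42.3  63.5] ty 116.0 h [15. 13. 13. 16.]
30 u 207 237 421 453 toolz [-54.5 -44.3  53.8  64.9] ty 114.0 h [16.  3.  3. 14.]
40 u 203 232 425 456 toolz [-57.2 -47.3  56.4  66.7] ty 109.0 h [15.  3.  3. 15.]
50 u 199 228 429 460 toolz [-59.9 -49.9  59.2  69.1] ty 104.0 h [15.  3.  3. 15.]
60 u 195 223 432 463 toolz [-62.  -53.1  61.3  71.1] ty 99.0 h [16.  3.  3. 16.]
70 u 191 219 436 467 toolz [-65.  -55.6  64.4  73.9] ty 94.0 h [15.  3.  2. 16.]
80 u 198 215 440 469 toolz [-62.1 -58.4  66.5  83.1] ty 89.0 h [15.  3.  4.  0.]
flange front [22.7 51.2 -0.1] [[ 23.1  50.  -44.6]
 [ 22.   50.1 -43.1]
 [ 22.3  50.1  42.4]
 [ 22.8  50.   43.7]]
```

Call:
arm_command(
  series=[
    {"dp":[0,0.08,0.005],"angular":[0.005,0,0],"gripper":50},
    {"dp":[0,0.12,0.005],"angular":[0.005,0,0],"gripper":50},
    {"dp":[0,0.12,0.005],"angular":[0.004,0,0],"gripper":50},
    {"dp":[0,0.12,0.004],"angular":[0.003,0,0],"gripper":50},
    {"dp":[0,0.12,0.002],"angular":[0.002,0,0],"gripper":50},
    {"dp":[0,0.1,0],"angular":[0,0,0],"gripper":50},
    {"dp":[0,0.05,0],"angular":[0,0,0],"gripper":50},
    {"dp":[0,0,0],"angular":[0,0,0],"gripper":50},
  ],
)

```text
clock: 8.3
position: [0.5222, -0.0258, 0.0292]
ee_rot: [0.703, 0.049, 0.707, -0.047]
contact_force: [-0.2, -3.3, 2.4]
width: 0.059
```

```bash
python3 - <<'E'
from dk import *
rel()
p=o
plan(np.array([p[0],p[1],.0285]),Rdown(-7.7),8,50)
E
```

```text
clock 8.3 dock x,y mm [-76.    0.7] z 29.2 jaw yaw -7.9 toolx [-0.0055  0.0032 -1.    ] F [-0.2 -3.3  2.4] M [-0.64 -0.21 -0.26] w 0.05902110294279518
dist 9.5 mm/row, deg/row 0.05
[{"dp": [0.001, 0.079, 0.0], "angular": [-0.0, -0.0, -0.0], "gripper": 50}, {"dp": [0.001, 0.079, 0.0], "angular": [-0.0, -0.0, -0.0], "gripper": 50}, {"dp": [0.001, 0.079, 0.001], "angular": [-0.0, -0.0, -0.0], "gripper": 50}, {"dp": [0.001, 0.079, 0.001], "angular": [-0.0, -0.0, -0.0], "gripper": 50}, {"dp": [0.001, 0.079, 0.001], "angular": [-0.0, -0.0, -0.0], "gripper": 50}, {"dp": [0.001, 0.079, 0.001], "angular": [-0.0, -0.0, -0.0], "gripper": 50}, {"dp": [0.001, 0.079, 0.001], "angular": [-0.0, -0.0, -0.0], "gripper": 50}, {"dp": [0.001, 0.079, 0.001], "angular": [-0.0, -0.0, -0.0], "gripper": 50}]
```

Call:
arm_command(
  series=[
    {"dp":[0,0.08,0.001],"angular":[0,0,0],"gripper":50},
    {"dp":[0,0.08,0.001],"angular":[0,0,0],"gripper":50},
    {"dp":[0,0.08,0.001],"angular":[0,0,0],"gripper":50},
    {"dp":[0,0.08,0.001],"angular":[0,0,0],"gripper":50},
    {"dp":[0,0.08,0],"angular":[0,0,0],"gripper":50},
    {"dp":[0,0.07,0],"angular":[0,0,0],"gripper":50},
    {"dp":[0,0.06,0],"angular":[0,0,0],"gripper":50},
    {"dp":[0,0,0],"angular":[0,0,0],"gripper":50},
  ],
)

```text
clock: 9.3
position: [0.5309, 0.04, 0.0293]
ee_rot: [0.703, 0.049, 0.708, -0.048]
contact_force: [-0.2, -3.3, 3.0]
width: 0.0596
```

```bash
python3 - <<'E'
from dk import *
rel()
E
```

```text
clock 9.3 dock x,y mm [-9.6  0.8] z 29.3 jaw yaw -7.9 toolx [-0.0076  0.0025 -1.    ] F [-0.2 -3.3  3. ] M [-0.52 -0.26 -0.25] w 0.05956628855299237
```

Call:
arm_command(
  series=[
    {"dp":[0,0.025,0],"angular":[0,0,0],"gripper":50},
    {"dp":[0,0.025,0],"angular":[0,0,0],"gripper":50},
    {"dp":[0,0.025,0],"angular":[0,0,0],"gripper":50},
    {"dp":[0,0.025,0],"angular":[0,0,0],"gripper":50},
    {"dp":[0,0.025,0],"angular":[0,0,0],"gripper":50},
    {"dp":[0,0.02,0],"angular":[0,0,0],"gripper":50},
    {"dp":[0,0.02,0],"angular":[0,0,0],"gripper":50},
    {"dp":[0,0,0],"angular":[0,0,0],"gripper":50},
  ],
)

```text
clock: 10.3
position: [0.5327, 0.0505, 0.03]
ee_rot: [0.702, 0.04, 0.709, -0.051]
contact_force: [-0.3, -3.5, 2.0]
width: 0.0593
```

```bash
python3 - <<'E'
from dk import *
rel()
im,W,dd=cloud("wrist"); cv2.imwrite("pics/w4.png",im)
E
```

```text
clock 10.3 dock x,y mm [1.  0.5] z 30.0 jaw yaw -7.3 toolx [-0.0107 -0.0149 -0.9998] F [-0.3 -3.5  2. ] M [-0.34 -0.18  0.09] w 0.05925401498145298
```

View pics/w4.png

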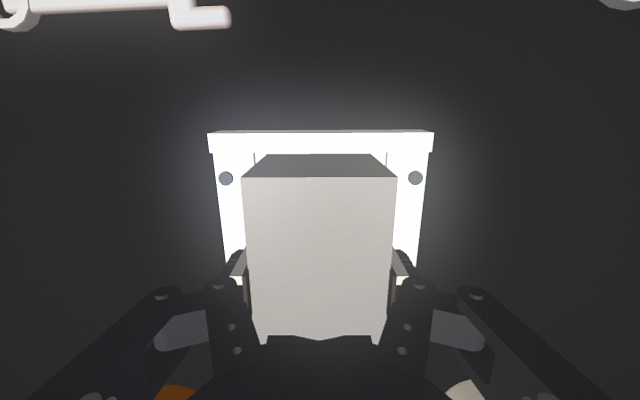

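The rack stalled against the stop: 20 mm was commanded and 10.6 mm moved, with the tool at dock x ≈ +1. The picture shows the cover centred between the rails at u 210–432, with the end stop just ahead at v≈142. Next is the straight lift.

Call:
arm_command(
  series=[
    {"dp":[0,0,0],"angular":[0,0,0],"gripper":50},
    {"dp":[-0.06,0,0],"angular":[0,0,0],"gripper":50},
    {"dp":[-0.08,0,0],"angular":[0,0,0],"gripper":50},
    {"dp":[-0.08,0,0],"angular":[0,0,0],"gripper":50},
    {"dp":[-0.08,0,0],"angular":[0,0,0],"gripper":50},
    {"dp":[-0.08,0,0],"angular":[0,0,0],"gripper":50},
    {"dp":[-0.08,0,0],"angular":[0,0,0],"gripper":50},
    {"dp":[-0.08,0,0],"angular":[0,0,0],"gripper":50},
  ],
  grip_force=90,
)

```text
clock: 11.35
position: [0.5284, 0.0533, 0.083]
ee_rot: [0.696, 0.04, 0.715, -0.049]
contact_force: [0.1, 0.3, -1.5]
width: 0.0586
```

```bash
python3 - <<'E'
from dk import *
rel()
E
```

```text
clock 11.35 dock x,y mm [3.2 5.1] z 83.0 jaw yaw -7.2 toolx [-0.0286 -0.0114 -0.9995] F [ 0.1  0.3 -1.5] M [ 0.   -0.04  0.02] w 0.05861577896983852
```

```bash
python3 - <<'E'
from dk import *
T=T_tool(get_state())
plan(np.array([.528,.052,.20]),Rdown(-7.7),7,50)
E
```

```text
dist 16.7 mm/row, deg/row 0.26
[{"dp": [-0.139, -0.004, -0.004], "angular": [0.001, -0.002, 0.001], "gripper": 50}, {"dp": [-0.139, -0.003, -0.003], "angular": [0.001, -0.002, 0.001], "gripper": 50}, {"dp": [-0.139, -0.003, -0.003], "angular": [0.001, -0.002, 0.001], "gripper": 50}, {"dp": [-0.139, -0.003, -0.002], "angular": [0.001, -0.002, 0.001], "gripper": 50}, {"dp": [-0.139, -0.002, -0.002], "angular": [0.001, -0.002, 0.001], "gripper": 50}, {"dp": [-0.139, -0.002, -0.001], "angular": [0.001, -0.002, 0.001], "gripper": 50}, {"dp": [-0.139, -0.002, -0.001], "angular": [0.001, -0.002, 0.001], "gripper": 50}]
```

Call:
arm_command(
  series=[
    {"dp":[-0.1,-0.003,-0.003],"angular":[0,-0.003,0.001],"gripper":50},
    {"dp":[-0.14,-0.003,-0.003],"angular":[0,-0.003,0.001],"gripper":50},
    {"dp":[-0.14,-0.003,-0.003],"angular":[0,-0.003,0.001],"gripper":50},
    {"dp":[-0.14,-0.003,-0.002],"angular":[0,-0.003,0.001],"gripper":50},
    {"dp":[-0.14,-0.002,-0.002],"angular":[0,-0.002,0.001],"gripper":50},
    {"dp":[-0.14,-0.002,-0.001],"angular":[0,-0.002,0.001],"gripper":50},
    {"dp":[-0.12,0,0],"angular":[0,0,0],"gripper":50},
    {"dp":[0,0,0],"angular":[0,0,0],"gripper":50},
  ],
)

```text
clock: 12.35
position: [0.5283, 0.0528, 0.2056]
ee_rot: [0.708, 0.043, 0.703, -0.046]
contact_force: [0.2, -1.1, -1.6]
width: 0.0588
```

```bash
cat > deck.py <<'E'
from dk import *
a=np.radians(-14.4); t=.30
ex=np.array([np.cos(a)*np.cos(t),np.sin(a)*np.cos(t),np.sin(t)]); ey=np.array([-np.sin(a),np.cos(a),0]); ez=np.cross(ex,ey)
O=.380*ex+.437*ey-.0845*ez
Rd=np.stack([-ez,-ex,ey],1)
def reld():
    s=get_state(); T=T_tool(s); q=T[:3,3]-O; e=R.from_matrix(Rd.T@T[:3,:3]).as_rotvec()
    print("clock",round(s["clock"],2),"deck xyz mm",np.round([q@ex*1e3,q@ey*1e3,q@ez*1e3],1),"rot err(tool) deg",np.round(np.degrees(e),2),"F deck",np.round([s["contact_force"]@v for v in (ex,ey,ez)],1),"w",round(s["width"],4),"q",np.round(s["qpos"],2))
def P(x,y,z): return O+(x*ex+y*ey+z*ez)/1000
E
python3 - <<'E'
from deck import *
rel(); print("O",np.round(O,4))
im,W,dd=cloud("wrist"); s=get_state(); T=T_tool(s); L=(W-T[:3,3])@T[:3,:3]*1000
im=im.astype(int); tops=(np.abs(L[...,0]+36)<14)&(np.abs(L[...,2])<40)&(np.abs(L[...,1])<70); tops[330:]=False
Q=L[tops]; r=cv2.minAreaRect(Q[:,[1,2]].astype(np.float32)); print("cover top: (y,z)",r,"x",np.percentile(Q[:,0],[5,50,95]),np.percentile(Q[:,1],[1,99]))
cv2.imwrite("pics/w5.png",im); im,W,_=cloud("top"); cv2.imwrite("pics/top5.png",cv2.resize(im[130:300,170:450],None,fx=2.8,fy=2.8,interpolation=cv2.INTER_CUBIC))
plan(P(62,0,84+45),Rd,14,50)
E
```

```text
clock 12.35 dock x,y mm [2.8 5.1] z 205.6 jaw yaw -7.2 toolx [ 0.007  -0.0041 -1.    ] F [ 0.2 -1.1 -1.6] M [ 0.02  0.03 -0.04] w 0.05876112783636139
O [0.4845 0.3268 0.0316]
cover top: (y,z) ((13.72591781616211, 0.00205230712890625), (79.96507263183594, 72.42709350585938), 89.91983032226562) x [-39.38034305 -38.07887163 -34.67770769] [-20.43478001  49.61354135]
dist 19.4 mm/row, deg/row 6.01
[{"dp": [0.018, 0.157, -0.033], "angular": [-0.065, -0.01, -0.011], "gripper": 50}, {"dp": [0.015, 0.16, -0.017], "angular": [-0.065, -0.01, -0.011], "gripper": 50}, {"dp": [0.012, 0.161, -0.001], "angular": [-0.065, -0.01, -0.011], "gripper": 50}, {"dp": [0.009, 0.161, 0.015], "angular": [-0.065, -0.01, -0.011], "gripper": 50}, {"dp": [0.007, 0.158, 0.031], "angular": [-0.065, -0.01, -0.011], "gripper": 50}, {"dp": [0.005, 0.154, 0.047], "angular": [-0.065, -0.01, -0.011], "gripper": 50}, {"dp": [0.003, 0.149, 0.063], "angular": [-0.065, -0.01, -0.011], "gripper": 50}, {"dp": [0.001, 0.142, 0.078], "angular": [-0.065, -0.01, -0.011], "gripper": 50}, {"dp": [0.0, 0.133, 0.092], "angular": [-0.065, -0.01, -0.011], "gripper": 50}, {"dp": [-0.0, 0.123, 0.105], "angular": [-0.065, -0.01, -0.011], "gripper": 50}, {"dp": [-0.001, 0.112, 0.117], "angular": [-0.065, -0.01, -0.011], "gripper": 50}, {"dp": [-0.001, 0.099, 0.128], "angular": [-0.065, -0.01, -0.011], "gripper": 50}, {"dp": [-0.0, 0.085, 0.137], "angular": [-0.065, -0.01, -0.011], "gripper": 50}, {"dp": [0.001, 0.071, 0.145], "angular": [-0.065, -0.01, -0.011], "gripper": 50}][ WARN:0@1.004] global loadsave.cpp:1063 imwrite_ Unsupported depth image for selected encoder is fallbacked to CV_8U.
```

View pics/w5.png

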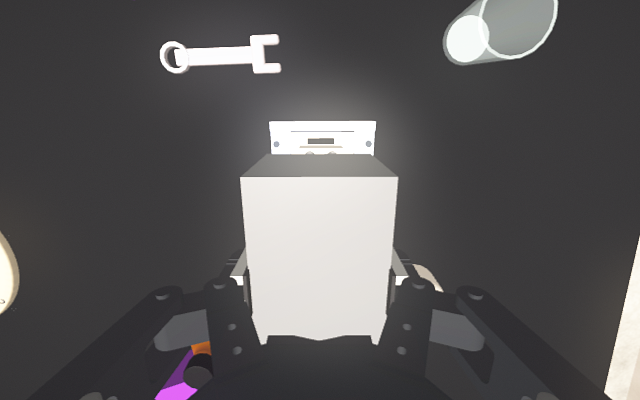

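The cover hangs square in the jaws: front edge at tool y +49.6 mm, rim about 22 mm below the TCP. The rack stayed in the dock, with its vial block end visible at (320,140). Next is the move to the stand.

Call:
arm_command(
  series=[
    {"dp":[0.018,0.13,-0.03],"angular":[-0.065,-0.01,-0.011],"gripper":50},
    {"dp":[0.01,0.16,-0.017],"angular":[-0.065,-0.01,-0.011],"gripper":50},
    {"dp":[0.01,0.16,0],"angular":[-0.065,-0.01,-0.011],"gripper":50},
    {"dp":[0.009,0.16,0.015],"angular":[-0.065,-0.01,-0.011],"gripper":50},
    {"dp":[0.007,0.158,0.031],"angular":[-0.065,-0.01,-0.011],"gripper":50},
    {"dp":[0.005,0.154,0.047],"angular":[-0.065,-0.01,-0.011],"gripper":50},
    {"dp":[0.003,0.149,0.063],"angular":[-0.065,-0.01,-0.011],"gripper":50},
    {"dp":[0,0.14,0.078],"angular":[-0.065,-0.01,-0.011],"gripper":50},
  ],
)

```text
clock: 13.45
position: [0.5085, 0.2048, 0.1772]
ee_rot: [0.695, -0.3, 0.624, 0.195]
contact_force: [0.8, -0.2, -1.5]
width: 0.0587
```

```bash
python3 - <<'E'
from deck import *
reld()
plan(P(62,0,127),Rd,7,50)
E
```

```text
clock 13.45 deck xyz mm [  94.2 -112.2  123.3] rot err(tool) deg [33.87  5.76  6.27] F deck [ 0.3 -0.  -1.7] w 0.0587 q [ 0.35  0.23  1.73 -0.17  1.09 -0.29]
dist 16.7 mm/row, deg/row 4.99
[{"dp": [-0.008, 0.107, 0.089], "angular": [-0.054, -0.009, -0.01], "gripper": 50}, {"dp": [-0.008, 0.099, 0.097], "angular": [-0.054, -0.009, -0.01], "gripper": 50}, {"dp": [-0.008, 0.09, 0.106], "angular": [-0.054, -0.009, -0.01], "gripper": 50}, {"dp": [-0.008, 0.081, 0.113], "angular": [-0.054, -0.009, -0.01], "gripper": 50}, {"dp": [-0.007, 0.071, 0.119], "angular": [-0.054, -0.009, -0.01], "gripper": 50}, {"dp": [-0.007, 0.06, 0.125], "angular": [-0.054, -0.009, -0.01], "gripper": 50}, {"dp": [-0.006, 0.05, 0.13], "angular": [-0.054, -0.009, -0.01], "gripper": 50}]
```

Call:
arm_command(
  series=[
    {"dp":[-0.02,0.1,0.085],"angular":[-0.055,-0.009,-0.01],"gripper":50},
    {"dp":[-0.015,0.1,0.097],"angular":[-0.055,-0.009,-0.01],"gripper":50},
    {"dp":[-0.01,0.09,0.105],"angular":[-0.055,-0.009,-0.01],"gripper":50},
    {"dp":[-0.008,0.08,0.113],"angular":[-0.055,-0.009,-0.01],"gripper":50},
    {"dp":[-0.007,0.07,0.12],"angular":[-0.055,-0.009,-0.01],"gripper":50},
    {"dp":[-0.007,0.06,0.125],"angular":[-0.055,-0.009,-0.01],"gripper":50},
    {"dp":[0,0.03,0.1],"angular":[-0.045,-0.009,-0.01],"gripper":50},
    {"dp":[0,0,0],"angular":[0,0,0],"gripper":50},
  ],
)

```text
clock: 14.45
position: [0.4975, 0.3192, 0.1622]
ee_rot: [0.606, -0.517, 0.491, 0.353]
contact_force: [0.7, 0.2, -0.4]
width: 0.0584
```

```bash
python3 - <<'E'
from deck import *
reld()
plan(P(58,0,97),Rd,6,50)
im,W,dd=cloud("wrist"); im2,W2,_=cloud("side")
# cover in tool frame again
T=T_tool(get_state()); L=(W-T[:3,3])@T[:3,:3]*1000
np.savez("w6.npz",im=im,W=W)
# parked & backstop seen: points in deck frame
D=np.stack([(W-O)@v*1000 for v in (ex,ey,ez)],-1)
b=(np.abs(D[...,0])<12)&(D[...,2]>40)&(D[...,2]<110)&(np.abs(D[...,1])<70); q=D[b]; print(b.sum(),np.round(np.percentile(q,[2,50,98],0),1) if b.sum() else "")
cv2.imwrite("pics/w6.png",np.hstack([cv2.resize(im,(400,250)),im2[90:190,220:380].repeat(2,0).repeat(2,1)[:, :320] if 0 else cv2.resize(im2[90:190,220:380],(400,250))]))
E
```

```text
clock 14.45 deck xyz mm [ 52.4  -4.1 120.6] rot err(tool) deg [-1.33  0.57  0.85] F deck [ 0.5  0.3 -0.6] w 0.0584 q [ 0.59  0.27  1.73 -0.27  0.97 -0.62]
dist 4.1 mm/row, deg/row 0.28
[{"dp": [0.033, -0.008, 0.006], "angular": [0.002, -0.001, -0.002], "gripper": 50}, {"dp": [0.033, -0.008, 0.006], "angular": [0.002, -0.001, -0.002], "gripper": 50}, {"dp": [0.033, -0.008, 0.006], "angular": [0.002, -0.001, -0.002], "gripper": 50}, {"dp": [0.033, -0.008, 0.006], "angular": [0.002, -0.001, -0.002], "gripper": 50}, {"dp": [0.033, -0.008, 0.006], "angular": [0.002, -0.001, -0.002], "gripper": 50}, {"dp": [0.033, -0.008, 0.006], "angular": [0.002, -0.001, -0.002], "gripper": 50}]
2793 [[ -3.4 -43.6  44.1]
 [ -2.2  -0.9  97.4]
 [  2.1  44.6 107.6]]
```

View pics/w6.png

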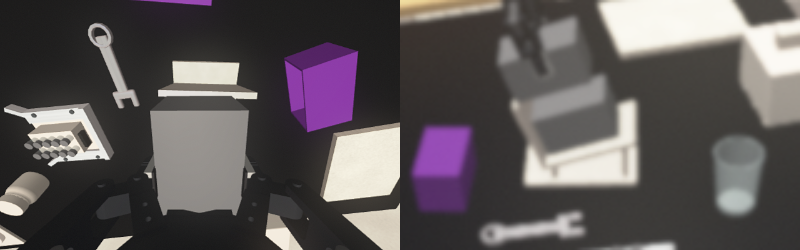

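The left panel shows the held cover over the stand, with the backstop's top edge visible behind it at about (207,90) and the rack with its vials in the dock at (65,140). The right panel shows the cover above the parked one, which hasn't been disturbed.

Call:
arm_command(
  series=[
    {"dp":[0.03,-0.012,0.01],"angular":[0.003,-0.001,-0.002],"gripper":50},
    {"dp":[0.045,-0.01,0.008],"angular":[0.003,-0.001,-0.002],"gripper":50},
    {"dp":[0.045,-0.008,0.008],"angular":[0.003,-0.001,-0.002],"gripper":50},
    {"dp":[0.045,-0.008,0.006],"angular":[0.002,-0.001,-0.002],"gripper":50},
    {"dp":[0.045,-0.004,0.004],"angular":[0.002,-0.001,-0.001],"gripper":50},
    {"dp":[0.03,0,0.002],"angular":[0.002,-0.001,0],"gripper":50},
    {"dp":[0,0,0],"angular":[0,0,0],"gripper":50},
    {"dp":[0,0,0],"angular":[0,0,0],"gripper":50},
  ],
)

```text
clock: 15.55
position: [0.5126, 0.3173, 0.135]
ee_rot: [0.618, -0.51, 0.49, 0.343]
contact_force: [-0.1, 0.3, -0.9]
width: 0.0587
```

```bash
python3 - <<'E'
from deck import *
reld()
plan(P(57,0.5,83),Rd,3,50)
E
```

```text
clock 15.55 deck xyz mm [58.9 -2.2 90.1] rot err(tool) deg [0.42 0.18 0.06] F deck [-0.4  0.3 -0.8] w 0.0587 q [ 0.57  0.31  1.76 -0.28  0.89 -0.58]
dist 2.6 mm/row, deg/row 0.15
[{"dp": [0.02, 0.005, 0.007], "angular": [-0.002, -0.001, -0.0], "gripper": 50}, {"dp": [0.02, 0.005, 0.007], "angular": [-0.002, -0.001, -0.0], "gripper": 50}, {"dp": [0.02, 0.005, 0.007], "angular": [-0.002, -0.001, -0.0], "gripper": 50}]
```

Call:
arm_command(
  series=[
    {"dp":[0.01,0.015,0.007],"angular":[-0.002,-0.001,0],"gripper":50},
    {"dp":[0.01,0.02,0.007],"angular":[-0.002,-0.001,0],"gripper":50},
    {"dp":[0.01,0.015,0.007],"angular":[-0.001,0,0],"gripper":50},
    {"dp":[0.0,0.01,0],"angular":[0,0,0],"gripper":50},
    {"dp":[0,0.01,0],"angular":[0,0,0],"gripper":50},
    {"dp":[0,0.005,0],"angular":[0,0,0],"gripper":50},
    {"dp":[0,0,0],"angular":[0,0,0],"gripper":50},
    {"dp":[0,0,0],"angular":[0,0,0],"gripper":50},
  ],
)

```text
clock: 16.55
position: [0.5096, 0.3213, 0.131]
ee_rot: [0.618, -0.514, 0.485, 0.344]
contact_force: [2.6, -2.3, -1.5]
width: 0.0586
```

```bash
python3 - <<'E'
from deck import *
reld()
plan(P(50,0.5,82),Rd,3,50)
E
```

```text
clock 16.55 deck xyz mm [53.9  0.9 87.4] rot err(tool) deg [-0.14 -0.09 -0.43] F deck [ 2.5 -1.6 -2.3] w 0.0586 q [ 0.58  0.31  1.78 -0.3   0.87 -0.57]
dist 2.2 mm/row, deg/row 0.15
[{"dp": [0.015, 0.011, -0.001], "angular": [0.001, 0.0, 0.002], "gripper": 50}, {"dp": [0.015, 0.011, -0.001], "angular": [0.001, 0.0, 0.002], "gripper": 50}, {"dp": [0.015, 0.011, -0.001], "angular": [0.001, 0.0, 0.002], "gripper": 50}]
```

Call:
arm_command(
  series=[
    {"dp":[0.012,0.002,0],"angular":[0,0,0.001],"gripper":50},
    {"dp":[0.012,0.002,0],"angular":[0,0,0.001],"gripper":50},
    {"dp":[0.012,0.002,0],"angular":[0,0,0.001],"gripper":50},
    {"dp":[0.012,0.002,0],"angular":[0,0,0],"gripper":50},
    {"dp":[0.012,0.002,0],"angular":[0,0,0],"gripper":50},
    {"dp":[0.01,0.002,0],"angular":[0,0,0],"gripper":50},
    {"dp":[0,0,0],"angular":[0,0,0],"gripper":50},
    {"dp":[0,0,0],"angular":[0,0,0],"gripper":50},
  ],
)

```text
clock: 17.55
position: [0.5112, 0.3223, 0.1266]
ee_rot: [0.619, -0.513, 0.484, 0.345]
contact_force: [2.1, -0.1, 1.1]
width: 0.0592
```

```bash
python3 - <<'E'
from deck import *
reld()
E
```

```text
clock 17.55 deck xyz mm [53.9  2.3 82.8] rot err(tool) deg [-0.05 -0.32 -0.33] F deck [2.3 0.4 0.4] w 0.0592 q [ 0.58  0.31  1.78 -0.29  0.86 -0.57]
```

Call:
arm_command(
  series=[
    {"dp":[0.015,0.004,-0.004],"angular":[0,0.001,0.001],"gripper":50},
    {"dp":[0.015,0.004,-0.004],"angular":[0,0.001,0.001],"gripper":50},
    {"dp":[0.015,0.004,-0.003],"angular":[0,0.001,0],"gripper":50},
    {"dp":[0.015,0.004,0],"angular":[0,0,0],"gripper":50},
    {"dp":[0,0,0],"angular":[0,0,0],"gripper":50},
    {"dp":[0,0,0],"angular":[0,0,0],"gripper":50},
    {"dp":[0,0,0],"angular":[0,0,0],"gripper":50},
    {"dp":[0,0,0],"angular":[0,0,0],"gripper":50},
  ],
)

```text
clock: 18.55
position: [0.5114, 0.3223, 0.1265]
ee_rot: [0.62, -0.513, 0.484, 0.344]
contact_force: [0.2, -1.3, 3.8]
width: 0.0591
```

```bash
python3 - <<'E'
from deck import *
reld()
im,W,_=cloud("side"); im2,W2,_=cloud("wrist")
cv2.imwrite("pics/s7.png",np.hstack([cv2.resize(im2,(400,250)),cv2.resize(im[90:190,220:380],(400,250),interpolation=cv2.INTER_CUBIC)]))
E
```

```text
clock 18.55 deck xyz mm [54.   2.3 82.7] rot err(tool) deg [-0.01 -0.28 -0.39] F deck [ 1.6 -1.2  3.4] w 0.0591 q [ 0.58  0.31  1.78 -0.29  0.86 -0.57]
```

View pics/s7.png

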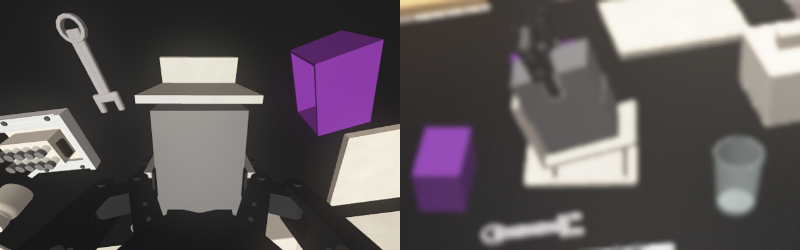

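The cover is seated against the backstop and on the parked cover: force rises with no further travel, and the left panel shows it centred at u 150–248 against a backstop at 135–263. Release and back off along the tool axis.

Call:
arm_command(
  series=[
    {"dp":[0,0,0],"angular":[0,0,0],"gripper":66},
    {"dp":[0,0,0],"angular":[0,0,0],"gripper":74},
    {"dp":[0,0,0],"angular":[0,0,0],"gripper":80},
    {"dp":[0,0,0],"angular":[0,0,0],"gripper":80},
    {"dp":[-0.1,0,0],"angular":[0,0,0],"gripper":80},
    {"dp":[-0.2,0,0],"angular":[0,0,0],"gripper":80},
    {"dp":[-0.3,0,0],"angular":[0,0,0],"gripper":80},
    {"dp":[-0.3,0,0],"angular":[0,0,0],"gripper":80},
  ],
)

```text
clock: 19.65
position: [0.4754, 0.3292, 0.2285]
ee_rot: [0.616, -0.512, 0.489, 0.346]
contact_force: [0.7, 0.6, 0.7]
width: 0.0799
```

Call:
arm_command(
  series=[
    {"dp":[-0.3,0,0],"angular":[0,0,0],"gripper":80},
    {"dp":[-0.3,0,0],"angular":[0,0,0],"gripper":80},
    {"dp":[-0.2,0,0],"angular":[0,0,0],"gripper":80},
    {"dp":[0,0,0],"angular":[0,0,0],"gripper":80},
    {"dp":[0,0,0],"angular":[0,0,0],"gripper":80},
    {"dp":[0,0,0],"angular":[0,0,0],"gripper":80},
    {"dp":[0,0,0],"angular":[0,0,0],"gripper":80},
    {"dp":[0,0,0],"angular":[0,0,0],"gripper":80},
  ],
)

```text
clock: 20.65
position: [0.4457, 0.3365, 0.3269]
ee_rot: [0.618, -0.511, 0.487, 0.346]
contact_force: [-0.2, 0.3, -0.2]
width: 0.08
```

```bash
python3 - <<'E'
from deck import *
reld()
im,W,_=cloud("wrist"); cv2.imwrite("pics/w8.png",im); np.savez("w8.npz",im=im,W=W)
ii=im.astype(int); D=np.stack([(W-O)@v*1000 for v in (ex,ey,ez)],-1)
m=(np.abs(D[...,2]-120)<7)&(np.abs(D[...,1])<50)&(D[...,0]>-15)&(D[...,0]<130); m[330:]=False
q=D[m]; r=cv2.minAreaRect(q[:,:2].astype(np.float32)); print("cover top deck",r,"z",np.percentile(q[:,2],[5,50,95]))
A=np.c_[q[:,:2],np.ones(len(q))]; print("slopes",np.linalg.lstsq(A,q[:,2],rcond=None)[0])
b=(np.abs(D[...,0])<8)&(np.abs(D[...,2]-97)<8)&(np.abs(D[...,1])<60)&(ii.min(-1)>120); print("backstop",np.percentile(D[b],[2,50,98],0).round(1).tolist())
dk=(np.abs(D[...,2])<6)&(D[...,0]>100)&(D[...,0]<140)&(np.abs(D[...,1])<60); print("deck far", np.percentile(D[dk],[2,50,98],0).round(1).tolist() if dk.sum() else 0)
E
```

```text
clock 20.65 deck xyz mm [ 49.   -0.3 293.9] rot err(tool) deg [-0.02 -0.18  0.07] F deck [-0.3  0.2 -0.1] w 0.08 q [ 0.67  0.12  1.51 -0.24  1.33 -0.61]
cover top deck ((52.75705337524414, 0.37886619567871094), (60.05467987060547, 99.89935302734375), 89.85183715820312) z [118.73147568 119.85693534 121.03037526]
slopes [ 1.92842337e-04 -6.56086680e-04  1.19853628e+02]
backstop [[-3.1, -43.8, 96.3], [-0.7, 1.5, 97.9], [2.8, 44.4, 99.5]]
deck far [[100.3, -45.8, -1.9], [112.9, -41.6, -0.3], [125.8, 44.8, 1.2]]
```

View pics/w8.png

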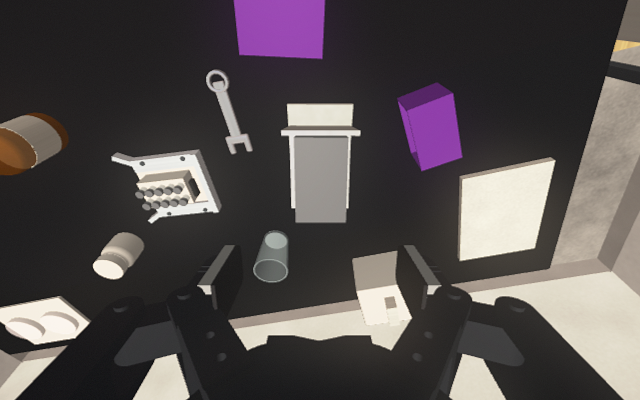

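```bash
python3 - <<'E'
from deck import *
z=np.load("w8.npz"); W=z["W"]; D=np.stack([(W-O)@v*1000 for v in (ex,ey,ez)],-1)
e=(W[...,:2]-o)*1000; x=e@d; y=-e[...,0]*d[1]+e[...,1]*d[0]
m=(np.abs(x)<75)&(np.abs(y)<45)&(W[...,2]>.03)&(W[...,2]<.065); print("rack block dock frame x,y pct",np.percentile(x[m],[2,98]).round(1),np.percentile(y[m],[2,98]).round(1),"z max",np.percentile(W[m][:,2],[50,95]).round(3))
im,S,_=cloud("side"); D=np.stack([(S-O)@v*1000 for v in (ex,ey,ez)],-1)
g=im.astype(int); grey=(np.ptp(g,axis=-1)<30)&(g.max(-1)<150)
for n,lo,hi in (("parked",12,48),("cover",72,108)):
    k=(D[...,2]>lo)&(D[...,2]<hi)&(np.abs(D[...,1])<60)&(D[...,0]>0)&(D[...,0]<130); q=D[k]
    print(n,k.sum(),"end-face x",np.median(q[(np.abs(q[:,1])<22)&(q[:,0]>85)][:,0]) if k.sum() else 0,"side-face y",np.median(q[(q[:,0]>20)&(q[:,0]<85)&(q[:,1]<-20)][:,1]))
t,_,_=cloud("top"); print("arm clear, clock",get_state()["clock"])
E
```

```text
rack block dock frame x,y pct [-45.5  42.6] [-14.6  28. ] z max [0.041 0.054]
parked 348 end-face x 105.42224744211322 side-face y -22.91225408479057
cover 370 end-face x 104.4474828032649 side-face y -25.774166260632672
arm clear, clock 20.8
```

```bash
python3 - <<'E'
from deck import *
for n in ("top","wrist"):
    im,W,_=cloud(n); e=(W[...,:2]-o)*1000; x=e@d; y=-e[...,0]*d[1]+e[...,1]*d[0]; H=W[...,2]
    m=(np.abs(x)<60)&(np.abs(y)<45)&(H>.033)&(H<.065)
    b=(np.abs(x)<48)&(np.abs(y)<36)&(H<.012)&(im.min(-1)>110)
    print(n,m.sum(),"block x",np.percentile(x[m],[2,98]).round(1),"y",np.percentile(y[m],[2,98]).round(1),"z",np.percentile(H[m],[10,50,90]).round(3),"flange seen x",np.percentile(x[b],[2,98]).round(1),"z",np.median(H[b]).round(4))
    l=(np.abs(x+20)<60)&(np.abs(y)>33)&(np.abs(y)<70)&(H>.011)&(H<.02)&(im.min(-1)>110)
    print(" rails y",np.percentile(y[l&(y>0)],[3,97]).round(1),np.percentile(y[l&(y<0)],[3,97]).round(1))
E
```

```text
top 403 block x [-42.9  34.8] y [-20.   27.2] z [0.034 0.039 0.054] flange seen x [-47.   46.8] z 0.005
 rails y [38.6 64.4] [-63.7 -36.5]
wrist 1380 block x [-42.5  34.5] y [-15.1  27.7] z [0.036 0.044 0.054] flange seen x [-42.8  44. ] z 0.0065
 rails y [38.4 65.3] [-63.7 -36.3]
```

```bash
python3 -c "
from rig import sign_off,get_state
print(sign_off(), get_state()['clock'])"
```

```text
the job is handed in; nothing more can be done
the job is handed in; nothing more can be done
```

The job is handed in at about 21 s of the 48 s. The rack is in the dock with its cover off, and the cover is stacked on the parked one against the backstop. The sign-off gives no verdict, so the results below are my own measurements.

**What I did:** I gripped the cover, turned and slid the covered rack between the bottle and the jar, and pushed it into the dock until it stalled on the end stop. I then lifted the cover straight off, tilted it to the deck angle, pushed it against the backstop and lowered it until it bore on the parked cover. I released it and backed the arm off along the tool axis.

**Last checks:**

| Item | Measured | Target |
|---|---|---|
| Cover along the deck | about 50 mm from the backstop face | 45 to 56 mm |
| Cover off the midline | about 0.4 mm | within 10 mm |
| Cover squareness | about 0.15° | within 0.10 rad |
| Top of the stack above the deck | 119.9 mm, flat | 120 mm |
| Rack along the dock | about -4 mm from home | -12 to 6 mm |
| Rack flange height | 5 to 6.5 mm | 6 mm when flat |

- **Disagreement:** for the rack's sideways offset, a partial wrist-camera view read about 6–7 mm and the top camera about 3.6 mm. I trust the smaller figure, because the rails allow no more than about 4 mm.
- **Parked cover:** it is mostly hidden, so I only checked it roughly from the side view, where its end face is about 1 mm from the upper cover's. The flat stack height agrees with it lying flat.
- **Bystanders:** in the last picture all of them look to be where they started; I did not measure them again.

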